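# Blank off the port that fits the plug

### The job

Take the brass blanking plug that stands on the black rubber mat and fit it into the port of its own diameter in the graded row of the aluminium port block, pressing it past the seal until its flange is fully home on the block, then let go. The block is not exactly where its rail suggests, so feel for the port gently, never bearing on the block with more than about 4 kg. Leave the two spare plugs standing in their tray and do not disturb the other things on the bench.

Things in the scene. Friction and masses are not known exactly. Their poses are not given: they have to be found in the camera images.
- rail: Fixed steel base plate 100 x 240 x 8 mm under the aluminium port block (50 mm in x, 160 mm in y, flat top 62 mm up). Origin: centre of its underside; z up, y along the row of four ports, which run 8, 12, 16, 20 mm from +y to -y, 38 mm apart, at x = 0. The block was clamped by hand 3 to 15 mm towards +y off its marks; this reading does not show how far. It holds against 40 N sideways.
- mark8 (a point): Mark on the rail for the 8 mm port (+57 mm in y and 62 mm up from the rail's origin, level with the block's top). The bore, 9 mm across and 26 mm deep, is NOT exactly here but 3 to 15 mm further along the rail's +y. No plug is for it.
- mark12 (a point): Mark on the rail for the 12 mm port (+19 mm in y and 62 mm up from the rail's origin, level with the block's top). The bore, 13 mm across and 26 mm deep, is NOT exactly here but 3 to 15 mm further along the rail's +y.
- mark16 (a point): Mark on the rail for the 16 mm port (-19 mm in y and 62 mm up from the rail's origin, level with the block's top). The bore, 17 mm across and 26 mm deep, is NOT exactly here but 3 to 15 mm further along the rail's +y. In every port a rubber seal lies 10 to 14 mm down: the plug rests on it with its flange 8 to 12 mm up.
- mark20 (a point): Mark on the rail for the 20 mm port (-57 mm in y and 62 mm up from the rail's origin, level with the block's top). The bore, 21 mm across and 26 mm deep, is NOT exactly here but 3 to 15 mm further along the rail's +y. Pushing a plug and seal on down takes 8 to 10 N until the flange meets the block; it then stays down.
- plug12_center (a point): Brass plug, upright, 56 mm tall, 40-85 g: round shank 12 mm across, 22 mm long (1 mm bevel at the foot), then a flange 22 mm across, 4 mm thick, then a round grip stem 16 mm across, 30 mm tall. Point: on the axis 28 mm above the foot, 2 mm above the flange's top; z up. One plug (any of the three) stands on the mat, the others in the tray.
- plug16_center (a point): Brass plug, upright, 56 mm tall, 40-85 g: round shank 16 mm across, 22 mm long (1 mm bevel at the foot), then a flange 26 mm across, 4 mm thick, then a round grip stem 16 mm across, 30 mm tall. Point: on the axis 28 mm above the foot, 2 mm above the flange's top; z up. One plug (any of the three) stands on the mat, the others in the tray.
- plug20_center (a point): Brass plug, upright, 56 mm tall, 40-85 g: round shank 20 mm across, 22 mm long (1 mm bevel at the foot), then a flange 30 mm across, 4 mm thick, then a round grip stem 16 mm across, 30 mm tall. Point: on the axis 28 mm above the foot, 2 mm above the flange's top; z up. One plug (any of the three) stands on the mat, the others in the tray.
- mat: Fixed black rubber mat, 90 x 90 x 3 mm, to the right of the robot; the plug to be fitted stands on it. Origin: centre of its underside.
- tray: Fixed grey plastic tray, 85 mm (x) x 140 mm (y), floor 3 mm thick, rim 10 mm high, to the left of the robot; the two spare plugs stand in it. Origin: centre of its underside.
- valve: Bystander: loose white valve with a black coil on top, 50 x 30 x 47 mm. Origin: centre of its underside.
- gauge: Bystander: loose round pressure gauge lying face up, 50 mm across, 30 mm high. Origin: centre of its underside.
- screwdriver: Bystander: loose screwdriver with a red handle, 200 mm long, lying flat on the far left of the bench. Its own x axis runs along it, tip at +x.
Mind the look-alikes: they are no part of the job. Leave any pink look-alike of the part that bears plug20_center alone. Of the things that look like the tray, the smaller one is meant.

How it is judged:
By the outcome, as a careful person would: the job done as asked, in the order asked, and still so for the second after the job is handed in, with the robot touching nothing.
It also fails if it takes over 58 s, if anything falls off the work surface, if the arm or the gripper's body presses on something with over 40 N, if the wrist force passes 120 N, or if a joint passes its speed limit or range.

### The arm

A 6-joint arm with a two-finger parallel gripper is mounted at the origin on the work surface. World frame = base frame: x ahead of the robot, y to its left, z up, the work surface at z = 0. Lengths are in m, angles in rad, forces in N, time in s.
With the tool pointing down it reaches from about 0.35 to 0.775 m from the base axis. Payload 7.3 kg.
Tool frame: the origin (TCP) lies at the very end of the fingers, on their centre line; the grasp point (between the pads) lies 19 mm behind it; x points along the fingers, y is the direction in which the jaws open and shut, and the axes are right-handed (so a half turn about x gives the same grasp; the last joint's range is limited). The gripper opens to 92 mm and grips with 3 to 60 N. Pads are 19 mm wide; open, the fingers measure 130 mm over their backs; the gripper's body (75 mm by 190 mm) begins 47 mm behind the grasp point.
Start: joints at [-1.285, 0.342, 1.524, -0, 1.275, -0.146], TCP at [0.22, -0.477, 0.227] pointing down, gripper open.
Joint ranges: [-2.53, 2.53], [-0.77, 2.02], [0.04, 2.7], [-1, 4.14], [0.28, 2.66], [-3.11, 3.11]. Speed limits (rad/s): [2.57, 2.57, 3.14, 3.14, 3.14, 3.14].

### API

Orientations are given as [roll, pitch, yaw] about the fixed x, y, z axes, in that order (R = Rz(yaw) Ry(pitch) Rx(roll)).
In Python, from cell import robot gives the robot as it stands.
- The arm moves only by the tool play_rows, never from a script. Its argument "moves" is a list that holds one entry, the list of rows, each a list of 5 numbers: the shift along the tool's x, y, z in m, then the turn about the tool's x in degrees, then the opening, from -1 (shut) to 1 (fully open), so that 0 is half open. A call has exactly 10 rows; each row shifts and turns the pose as measured when the row begins, along the tool's axes as they then stand; what a row does not reach is not made up. A row lasts 1/10 s, in which the tool goes at most 50 mm and 8.59 degrees, less where a joint would pass 70% of its speed; a pose out of reach is approached as far as the arm can. A call with a gripper value outside its range is refused whole. The fingers move at their own pace and stop on an object; "grip_force" is the grip in N (left out, the last holds). Time passes only in rows, so rows that do not move let the fingers close, or fill a call up. It gives the time, the measured TCP pose, the force and the opening at its end, in the units of the state.
- robot.observe(): the state, without advancing time (a new reading comes with each control period).
- robot.read_camera(name): name is "scene" or "top" or "wrist"; returns the picture (420x560x3 uint8, red, green, blue); there is no depth.
- robot.get_calibration(name): a dict with "mtx" (3x3 intrinsics, pixels), "view" (4x4, takes a point from world to camera coordinates). Camera axes: x right, y up, looking along -z (the intrinsics and any distortion apply to the point x, -y, -z); pixel columns grow to the right and rows downward; lengths in m; the calibration is good to about 2 mm. A picture is of the moment at which its call begins: read the wrist's pose just before it. get_calibration takes no time and is no camera call; for the wrist camera it gives the pose at the moment of the call.
- robot.hand_in(): hands the job in, once; it reports no verdict.
Trained networks look in the newest picture that a camera, given by its name, has taken for a name from the list of things; names that differ only in an ending like _2 or _b are one class to them, and where a whole thing is asked for, a point or a joint stands for the part that bears it (a point fixed in the world has none). Each returns a list of dicts, best first, with "score" (0 to 1); they miss things now and then, are a little off and sometimes report something else, mostly with a low value. They report only what shows in the picture. A call takes as long as a camera call. They do not tell look-alikes from the thing itself.
- robot.spot_in(camera, label): "point" ([column, row] in pixels, amid what is visible of it).
The state is a dict: "time": time; "qpos": joint angles; "qvel": joint speeds; "joint_efforts": joint torques, N m; "tool_pos": TCP position; "tool_rot": TCP orientation; "contact_force": force on the tool from outside, world axes, zero at the start; "torque": the same for the moment, N m; "opening": finger opening in m.
Only numpy, scipy, OpenCV 4.12 (cv2) and the standard library are available. Lean on these libraries where they do the work, as an engineer would, in place of code of your own. Each camera call takes 0.05 s, during which the arm holds its last target.

## Working session

There is one attempt and no reset: what is moved stays moved. The work goes in short steps, Python scripts to look and compute and a tool call to move; the robot and the scene stay as the last step left them, time stands still between calls to the robot, and variables do not carry over. Pictures are saved under pics/ and viewed, and the job is handed in when it is done.

Besides the shell and the picture viewer there is one more tool, called after "Request:" as a command line: name --argument value ..., lists and objects as JSON in quotes. play_rows: Moves the arm, as the interface text tells. Its arguments: {"type":"object","properties":{"moves":{"type":"array"},"grip_force":{"type":"number"}},"required":["moves"]}

```bash
mkdir -p pics; ls; python3 - <<'E'
from cell import robot
import cv2,numpy as np
s=robot.observe(); print(s)
for c in ["scene","top","wrist"]:
    im=robot.read_camera(c); cv2.imwrite(f"pics/{c}0.png",im[:,:,::-1])
    k=robot.get_calibration(c); print(c,k)
    np.savez(f"cal_{c}.npz",mtx=k["mtx"],view=k["view"])
    for l in ["plug12_center","plug16_center","plug20_center","mat","tray","rail","valve","gauge","mark8"]:
        r=robot.spot_in(c,l) if c!="wrist" else []
        print(c,l,[(x["score"],x["point"]) for x in r][:5])
print(robot.observe()["time"])
E
```

```text
pics
{'time': 0.0, 'qpos': array([-1.28500455e+00,  3.42744390e-01,  1.52503731e+00, -1.98518761e-05,
        1.27538207e+00, -1.46035266e-01]), 'qvel': array([-0.00032769, -0.00106486,  0.00059452,  0.00225985, -0.000204  ,
        0.00229789]), 'joint_efforts': array([-1.20577966e-03, -4.31238949e+01, -2.44214541e+01,  7.16224336e-02,
        5.59552107e-02, -1.09281798e-04]), 'tool_pos': array([ 0.21960895, -0.47640716,  0.22602663]), 'tool_rot': array([-1.7047498 ,  1.56922509,  1.86867568]), 'contact_force': array([0.2605446 , 0.10535043, 0.24796815]), 'torque': array([-0.00214985,  0.01438156,  0.0233853 ]), 'opening': 0.09147205284004195}
scene {'mtx': array([[512.7624433 ,   0.        , 283.48875928],
       [  0.        , 512.7624433 , 206.56843887],
       [  0.        ,   0.        ,   1.        ]]), 'view': array([[ 0.75394041,  0.65682225,  0.01258532, -0.41152113],
       [-0.3567125 ,  0.39321873,  0.84742859,  0.0934067 ],
       [ 0.55166117, -0.6434    ,  0.5307602 , -1.39078642],
       [ 0.        ,  0.        ,  0.        ,  1.        ]])}
scene plug12_center [(0
[... 1283 characters left out ...]
.87, [280.6, 174.9])]
wrist {'mtx': array([[289.35902401,   0.        , 272.55716269],
       [  0.        , 289.35902401, 211.55187598],
       [  0.        ,   0.        ,   1.        ]]), 'view': array([[ 4.18979920e-01, -9.07995046e-01,  9.07451136e-04,
        -5.25864613e-01],
       [ 8.73937795e-01,  4.02993189e-01, -2.71715328e-01,
         3.38236387e-02],
       [ 2.46350475e-01,  1.14636322e-01,  9.62377243e-01,
        -3.89126729e-01],
       [ 0.00000000e+00,  0.00000000e+00,  0.00000000e+00,
         1.00000000e+00]])}
wrist plug12_center []
wrist plug16_center []
wrist plug20_center []
wrist mat []
wrist tray []
wrist rail []
wrist valve []
wrist gauge []
wrist mark8 []
1.05
```

View pics/scene0.png

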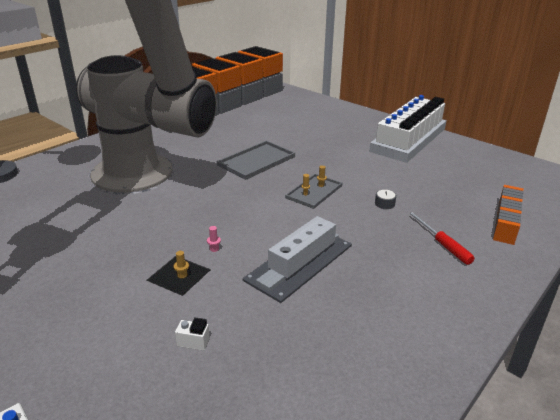

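View pics/top0.png

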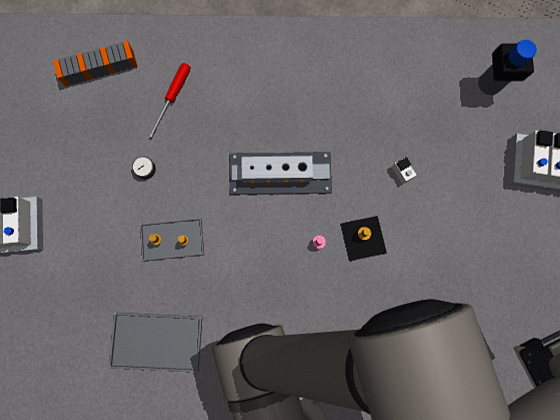

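View pics/wrist0.png

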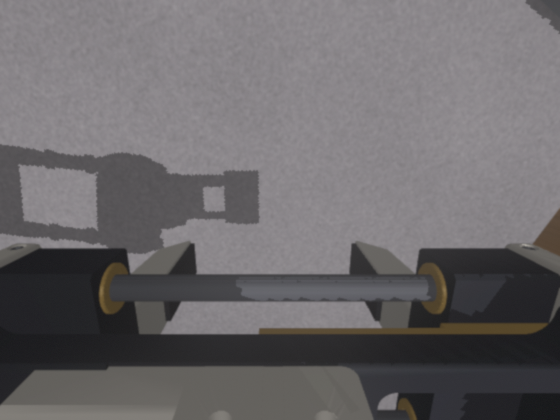

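```bash
python3 - <<'E'
import cv2,numpy as np
t=cv2.imread("pics/top0.png"); s=cv2.imread("pics/scene0.png")
a=cv2.resize(t[130:280,290:430],None,fx=4,fy=4,interpolation=cv2.INTER_CUBIC)[:600,:400]
cv2.imwrite("pics/c1.png",cv2.resize(t[195:285,300:420],None,fx=6,fy=6,interpolation=cv2.INTER_CUBIC))
cv2.imwrite("pics/c2.png",cv2.resize(s[210:310,140:260],None,fx=6,fy=6,interpolation=cv2.INTER_CUBIC))
cv2.imwrite("pics/c3.png",cv2.resize(t[130:220,220:340],None,fx=6,fy=6,interpolation=cv2.INTER_CUBIC))
E
```

```text
(no output)
```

View pics/c1.png

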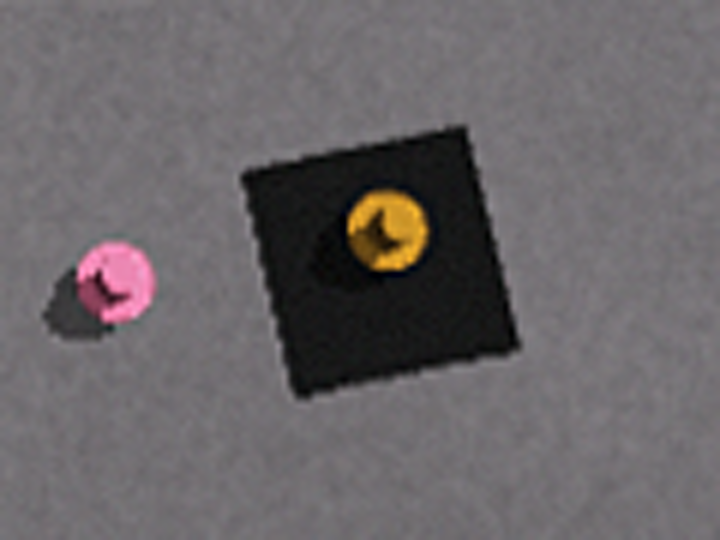

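View pics/c2.png

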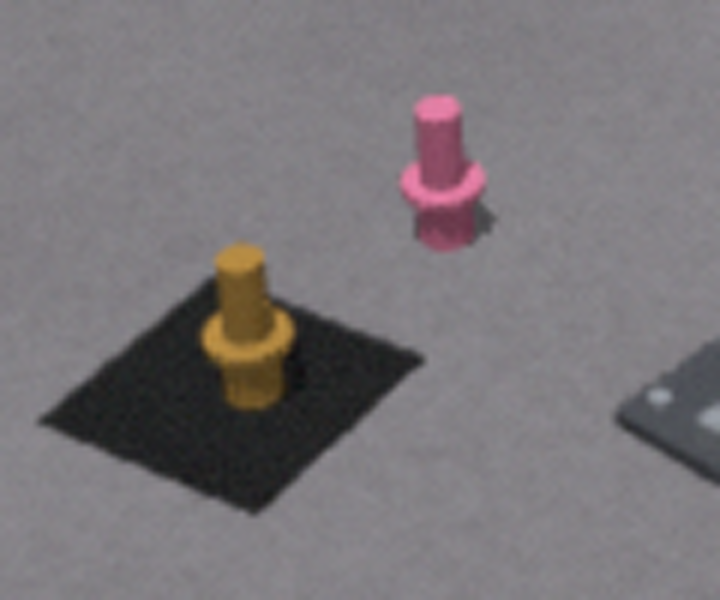

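View pics/c3.png

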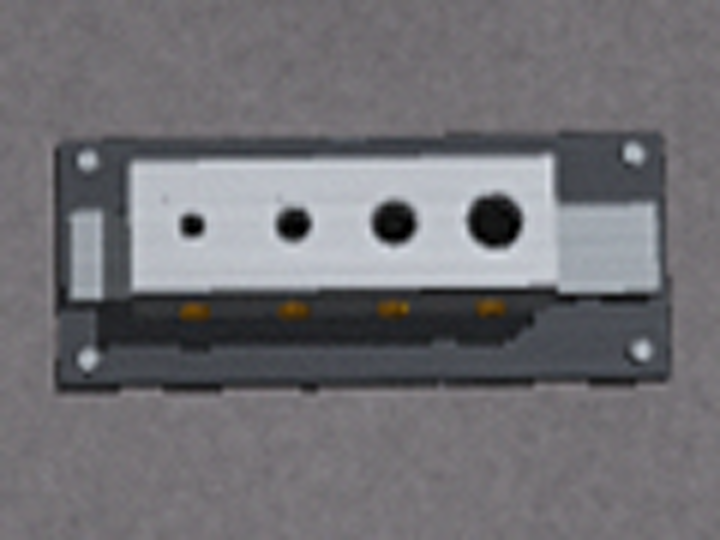

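```bash
cat > h.py <<'E'
import numpy as np,cv2
from scipy.spatial.transform import Rotation as Ro
from scipy.optimize import least_squares
def cal(c):
    d=np.load(f"cal_{c}.npz"); return d["mtx"],d["view"]
def proj(K,V,P):
    P=np.atleast_2d(P); q=(V[:3,:3]@P.T).T+V[:3,3]; q=q*[1,-1,-1]; q=(K@q.T).T; return q[:,:2]/q[:,2:]
def onz(K,V,uv,z):
    d=np.linalg.inv(K)@np.array([uv[0],uv[1],1.]); d=V[:3,:3].T@(d*[1,-1,-1]); c=-V[:3,:3].T@V[:3,3]
    return c+d*(z-c[2])/d[2]
def RT(s): return Ro.from_euler('xyz',s["tool_rot"]).as_matrix()
def tomove(s,tgt):  # world target -> tool-axis shift
    return RT(s).T@(np.array(tgt)-s["tool_pos"])
E
python3 - <<'E'
from h import *
from cell import robot
s=robot.observe(); print(RT(s).round(3), s["time"])
K,V=cal("top");Ks,Vs=cal("scene")
t=cv2.imread("pics/top0.png")
# holes
g=cv2.cvtColor(t,cv2.COLOR_BGR2GRAY)
sub=cv2.resize(g[156:179,240:316],None,fx=8,fy=8,interpolation=cv2.INTER_CUBIC)
n,l,st,c=cv2.connectedComponentsWithStats((sub<110).astype(np.uint8))
for i in range(1,n):
    if st[i,4]>300 and st[i,2]<300:
        uv=[(c[i][0]+.5)/8-.5+240,(c[i][1]+.5)/8-.5+156]; print("hole",np.round(uv,2),st[i],onz(K,V,uv,.062).round(4))
# block corners from crop c3 (px/6+offset)
for n_,(u,v) in dict(tl=(131,158),tr=(555,155),br=(555,292),bl=(131,292)).items():
    print(n_,onz(K,V,(220+u/6,130+v/6),.062).round(4))
for n_,(u,v) in dict(tl=(57,143),tr=(664,133),br=(668,380),bl=(58,388)).items():
    print("rail",n_,onz(K,V,(220+u/6,130+v/6),.008).round(4))
# plug in the scene and top : stem top
print("plug flange top via top", onz(K,V,(300+388/6,195+230/6),.029).round(4))
print("scene stem top",onz(Ks,Vs,(140+240/6,210+257/6),.059).round(4),"flange",onz(Ks,Vs,(140+249/6,210+332/6),.028).round(4))
print("pink",onz(K,V,(300+116/6,195+282/6),.026).round(4))
print("valve",onz(K,V,(404,168),.03), "gauge",onz(K,V,(142,167),.03))
E
```

```text
[[ 0.     0.419 -0.908]
 [-0.    -0.908 -0.419]
 [-1.     0.    -0.   ]] 1.05
hole [241.35 165.49] [   0    0  106  184 2695] [0.5909 0.0882 0.062 ]
hole [313.85 159.4 ] [ 581    0   27   64 1678] [ 0.6059 -0.0757  0.062 ]
hole [302.02 166.41] [ 463   51   74   72 4138] [ 0.5894 -0.0487  0.062 ]
hole [285.23 166.64] [ 336   60   60   58 2712] [ 0.5887 -0.0108  0.062 ]
hole [268.45 166.94] [ 209   70   46   44 1592] [0.5878 0.0271 0.062 ]
hole [251.55 167.14] [ 81  78  32  30 797] [0.5872 0.0652 0.062 ]
tl [0.6122 0.0873 0.062 ]
tr [ 0.6142 -0.0727  0.062 ]
br [ 0.5611 -0.072   0.062 ]
bl [0.5604 0.0867 0.062 ]
rail tl [0.6334 0.1194 0.008 ]
rail tr [ 0.6388 -0.1213  0.008 ]
rail br [ 0.5387 -0.1209  0.008 ]
rail bl [0.5346 0.1174 0.008 ]
plug flange top via top [ 0.4418 -0.1923  0.029 ]
scene stem top [ 0.4442 -0.1895  0.059 ] flange [ 0.444  -0.1893  0.028 ]
pink [ 0.4221 -0.089   0.026 ]
valve [ 0.59506104 -0.28905287  0.03      ] gauge [0.59459271 0.31889761 0.03      ]
```

Request:
play_rows --moves '[[[0,0,0,8.33,1],[0,0,0,8.33,1],[0,0,0,8.33,1],[0.004,-0.036,-0.028,0,1],[0.006,-0.036,-0.028,0,1],[0.006,-0.036,-0.028,0,1],[0.006,-0.036,-0.028,0,1],[0.006,-0.036,-0.028,0,1],[0.006,-0.036,-0.028,0,1],[0,0,0,0,1]]]' --grip_force 15

```text
time: 2.05
tool_pos: [0.3976, -0.2593, 0.1913]
tool_rot: [2.094, 1.567, -1.075]
contact_force: [-0.3, -1.3, 0.7]
opening: 0.0924
```

```bash
cat > w.py <<'E'
from h import *
from cell import robot
import sys
def snap(name):
    s=robot.observe(); k=robot.get_calibration("wrist"); im=robot.read_camera("wrist")
    np.savez("cal_wrist.npz",mtx=k["mtx"],view=k["view"])
    cv2.imwrite(f"pics/{name}.png",im[:,:,::-1]); return s,k["mtx"],k["view"],im
if __name__=="__main__":
    s,K,V,im=snap(sys.argv[1]); print(s["time"],s["tool_pos"].round(4)); print(RT(s).round(3)); print("cam",(-V[:3,:3].T@V[:3,3]).round(3))
    for p in [(.443,-.191,.059),(.589,-.049,.062),(.422,-.089,.026)]: print(p,proj(K,V,p).round(1))
E
python3 w.py w1
```

```text
2.05 [ 0.3976 -0.2593  0.1913]
[[ 0.002 -0.027 -1.   ]
 [-0.003 -1.     0.027]
 [-1.     0.003 -0.002]]
cam [ 0.471 -0.261  0.349]
(0.443, -0.191, 0.059) [[201.5 161.7]]
(0.589, -0.049, 0.062) [[17.1 -7.2]]
(0.422, -0.089, 0.026) [[119.2 180.1]]
```

View pics/w1.png

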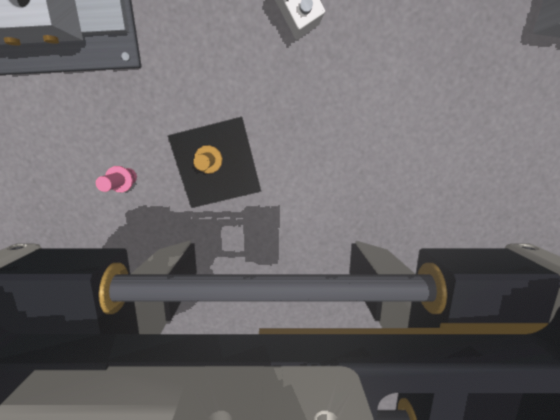

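```bash
python3 - <<'E'
from h import *
K,V=cal("wrist"); im=cv2.imread("pics/w1.png")
c=im[135:190,175:240]; hsv=cv2.cvtColor(c,cv2.COLOR_BGR2HSV)
m=((hsv[...,1]>120)&(hsv[...,2]>80)).astype(np.uint8)
x,y,w,h=cv2.boundingRect(m); print("bbox",x+175,y+135,w,h)
def pred(rf,px,py):
    a=np.linspace(0,2*np.pi,60); P=[]
    for r,z in ((.008,.059),(.008,.029),(rf,.029),(rf,.025)): P.append(np.c_[px+r*np.cos(a),py+r*np.sin(a),0*a+z])
    q=proj(K,V,np.vstack(P)); return q.min(0),q.max(0)
for rf in (.011,.013,.015):
    a,b=pred(rf,.443,-.191); print(rf,a.round(1),(b-a).round(1))
big=cv2.resize(c,None,fx=9,fy=9,interpolation=cv2.INTER_CUBIC); cv2.imwrite("pics/c4.png",big)
E
```

```text
bbox 193 146 29 28
0.011 [193.4 148.4] [25.2 21.5]
0.013 [193.4 146.5] [27.  24.3]
0.015 [193.4 144.6] [28.8 28. ]
```

View pics/c4.png

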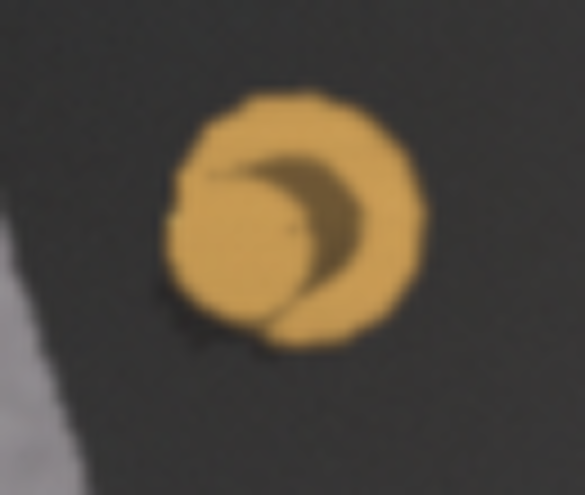

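Candidates in the top picture: the brass plug on the mat (364,234), the pink look-alike (318,242), and the tray spares (154,240) and (181,240). I choose the one on the mat: the crop shows brass, and its flange is 29x28 px, which matches a 30 mm flange, so it is plug20.

Request:
play_rows --moves '[[[0.02,-0.018,-0.012,1.5,1],[0.02,-0.018,-0.012,0,1],[0.02,-0.018,-0.012,0,1],[0.02,-0.018,-0.012,0,1],[0.01,0,0,0,1],[0,0,0,0,1],[0,0,0,0,1],[0,0,0,0,1],[0,0,0,0,1],[0,0,0,0,1]]]'

```text
time: 3.1
tool_pos: [0.4486, -0.2023, 0.103]
tool_rot: [2.143, 1.554, -1.063]
contact_force: [0.5, -0.4, -0.5]
opening: 0.0919
```

```bash
python3 w.py w2
```

```text
3.1 [ 0.4486 -0.2023  0.103 ]
[[ 0.008 -0.065 -0.998]
 [-0.015 -0.998  0.064]
 [-1.     0.014 -0.009]]
cam [ 0.521 -0.205  0.261]
(0.443, -0.191, 0.059) [[256.4 242. ]]
(0.589, -0.049, 0.062) [[ 2.2 32.9]]
(0.422, -0.089, 0.026) [[143.4 258.4]]
```

View pics/w2.png

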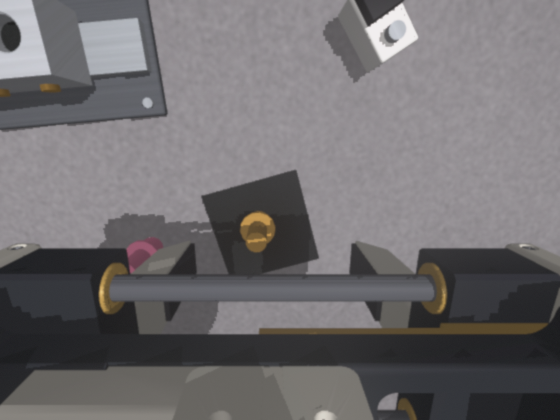

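Request:
play_rows --moves '[[[0,0,0,-3.7,1],[0,-0.006,0.0035,0,1],[0,-0.006,0.004,0,1],[0,0,0,0,0.3],[0.012,0,0,0,0],[0.012,0,0,0,0],[0.012,0,0,0,0],[0.012,0,0,0,0],[0,0,0,0,0],[0,0,0,0,0]]]'

```text
time: 4.15
tool_pos: [0.4414, -0.1896, 0.0555]
tool_rot: [2.182, 1.55, -0.964]
contact_force: [0.8, -0.2, 0.4]
opening: 0.0467
```

```bash
python3 w.py w3; python3 - <<'E'
from h import *
from cell import robot
s=robot.observe(); print(tomove(s,(.4416,-.191,.0345)).round(4),s["opening"])
E
```

```text
4.15 [ 0.4414 -0.1896  0.0555]
[[ 0.012 -0.005 -1.   ]
 [-0.017 -1.     0.005]
 [-1.     0.017 -0.012]]
cam [ 0.513 -0.188  0.214]
(0.443, -0.191, 0.059) [[274.3 258.9]]
(0.589, -0.049, 0.062) [[-56.2 -47.5]]
(0.422, -0.089, 0.026) [[128.2 268.5]]
[ 0.0211  0.001  -0.    ] 0.04594320083770503
```

View pics/w3.png

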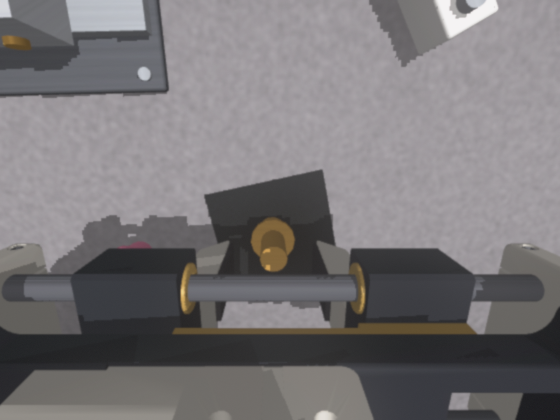

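Request:
play_rows --moves '[[[0.007,0.0005,0,0,0],[0.007,0.0005,0,0,0],[0.006,0,0,0,0],[0,0,0,0,-0.3],[0,0,0,0,-0.8],[0,0,0,0,-1],[0,0,0,0,-1],[0,0,0,0,-1],[0,0,0,0,-1],[0,0,0,0,-1]]]' --grip_force 25

```text
time: 5.2
tool_pos: [0.4425, -0.1914, 0.0356]
tool_rot: [2.237, 1.547, -0.91]
contact_force: [0.3, 0.0, -0.8]
opening: 0.0155
```

```bash
python3 w.py w4; python3 -c "
from cell import robot
s=robot.observe();print(s['opening'],s['contact_force'],s['torque'])"
```

```text
5.2 [ 0.4425 -0.1914  0.0356]
[[ 0.014 -0.005 -1.   ]
 [-0.019 -1.     0.005]
 [-1.     0.018 -0.014]]
cam [ 0.514 -0.189  0.194]
(0.443, -0.191, 0.059) [[271.7 277.1]]
(0.589, -0.049, 0.062) [[-119.   -76.7]]
(0.422, -0.089, 0.026) [[110.8 284.5]]
0.015309148663761686 [ 0.3459013  -0.40646784 -0.68758012] [ 0.06808841  0.05953493 -0.02494566]
```

View pics/w4.png

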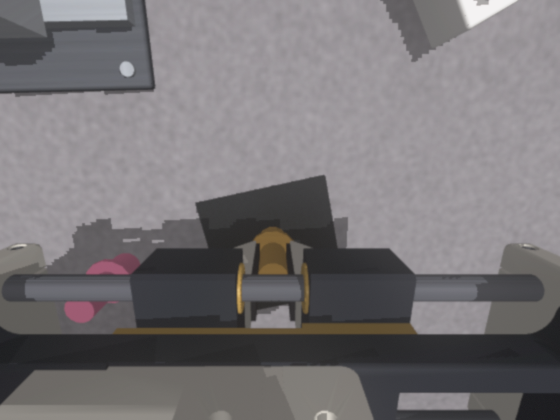

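Request:
play_rows --moves '[[[-0.01,0,0,0,-1],[-0.02,0,0,0,-1],[-0.02,0,0,0,-1],[-0.02,0,0,0,-1],[-0.02,-0.01,-0.005,0,-1],[-0.01,-0.025,-0.015,0,-1],[0,-0.025,-0.015,0,-1],[0,-0.025,-0.015,0,-1],[0,-0.025,-0.015,0,-1],[0,-0.015,-0.008,0,-1]]]' --grip_force 40

```text
time: 6.25
tool_pos: [0.5168, -0.0628, 0.1455]
tool_rot: [2.338, 1.543, -0.814]
contact_force: [0.1, -0.7, -1.2]
opening: 0.0149
```

```bash
python3 w.py w5; python3 -c "
from cell import robot
s=robot.observe();print(s['opening'],s['contact_force'],s['torque'])"
```

```text
6.25 [ 0.5168 -0.0628  0.1455]
[[ 0.019 -0.011 -1.   ]
 [-0.02  -1.     0.01 ]
 [-1.     0.02  -0.019]]
cam [ 0.587 -0.061  0.304]
(0.443, -0.191, 0.059) [[405.3 291. ]]
(0.589, -0.049, 0.062) [[251.8 134.1]]
(0.422, -0.089, 0.026) [[295.  294.5]]
0.014944686439518608 [ 0.75785924  2.07648428 -1.16479612] [ 0.15905062 -0.01939602  0.01439459]
```

View pics/w5.png

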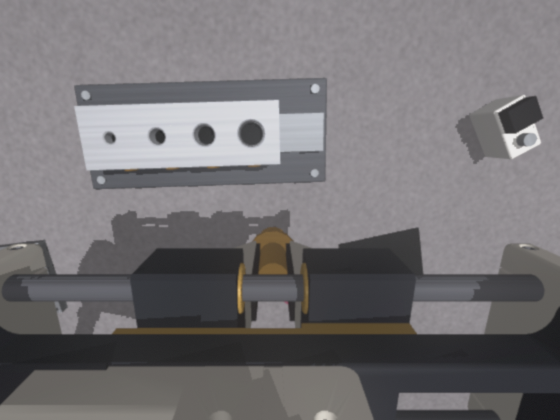

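```bash
python3 - <<'E'
from h import *
K,V=cal("wrist"); im=cv2.imread("pics/w5.png"); g=cv2.cvtColor(im,cv2.COLOR_BGR2GRAY)
x0,y0,x1,y1=90,118,272,150
sub=cv2.resize(g[y0:y1,x0:x1],None,fx=8,fy=8,interpolation=cv2.INTER_CUBIC)
n,l,st,c=cv2.connectedComponentsWithStats((sub<95).astype(np.uint8))
H=[]
for i in range(1,n):
    if 300<st[i,4]<60000:
        cnt=cv2.findContours((l==i).astype(np.uint8),0,1)[0][0]
        hull=cv2.convexHull(cnt); e=cv2.fitEllipse(hull)
        uv=[(e[0][0]+.5)/8-.5+x0,(e[0][1]+.5)/8-.5+y0]; p=onz(K,V,uv,.062)
        print(np.round(uv,2),st[i],p.round(4)); 
# held plug: predict flange outline
from scipy.spatial.transform import Rotation
import json
R=np.array([[.019,-.011,-1],[-.02,-1,.01],[-1,.02,-.019]]);t=np.array([.5168,-.0628,.1455])
a=np.linspace(0,2*np.pi,120)
for dz in (-.002,0,.002):
    # flange top at .0356-.029=.0066 below TCP along tool x ; foot .0326
    P=np.array([t+R@np.array([.0066,.015*np.cos(q),dz+.015*np.sin(q)]) for q in a]); q=proj(K,V,P)
    print(dz,"flange top min row",q[q[:,1].argmin()].round(1))
cv2.imwrite("pics/c5.png",cv2.resize(im[215:305,215:335],None,fx=6,fy=6,interpolation=cv2.INTER_CUBIC))
cv2.imwrite("pics/c6.png",cv2.resize(im[70:195,70:335],None,fx=3,fy=3,interpolation=cv2.INTER_CUBIC))
E
```

```text
[250.74 132.9 ] [ 1202    27   179   190 26789] [ 0.59   -0.0482  0.062 ]
[205.19 134.23] [  860    58   135   154 16348] [ 0.5893 -0.0115  0.062 ]
[158.08 135.41] [ 494   91  106  112 7621] [0.5888 0.0262 0.062 ]
[110.37 136.95] [ 132  123   69   67 2349] [0.588  0.0643 0.062 ]
-0.002 flange top min row [271.4 228.3]
0 flange top min row [271.4 231.4]
0.002 flange top min row [271.4 234.6]
```

View pics/c5.png

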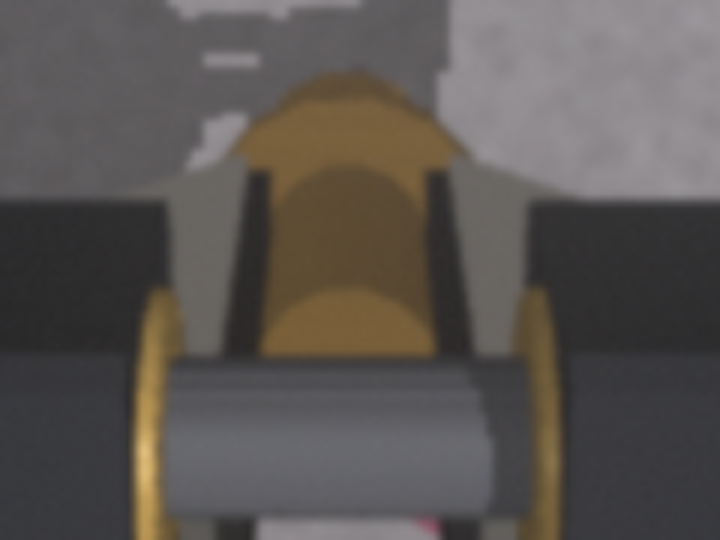

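View pics/c6.png

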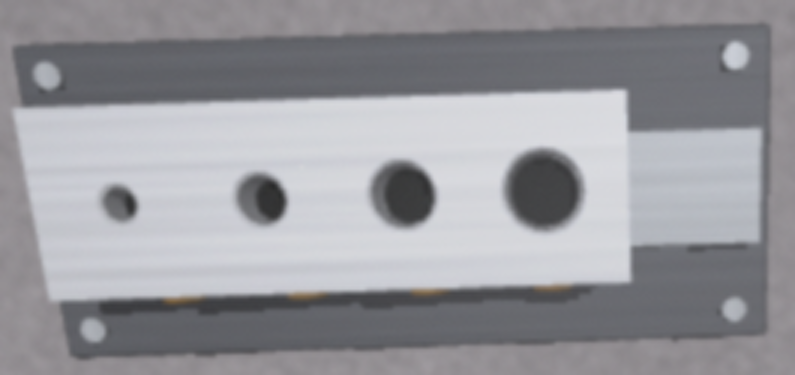

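Request:
play_rows --moves '[[[0,-0.003,-0.012,0,-1],[0,-0.003,-0.015,0,-1],[0,-0.003,-0.015,0,-1],[0,-0.003,-0.015,0,-1],[0,-0.002,-0.012,0,-1],[0.01,0,0,0,-1],[0.01,0,0,0,-1],[0.01,0,0,0,-1],[0,0,0,0,-1],[0,0,0,0,-1]]]'

```text
time: 7.3
tool_pos: [0.5854, -0.0486, 0.1169]
tool_rot: [2.269, 1.545, -0.881]
contact_force: [0.1, -0.5, -0.0]
opening: 0.015
```

```bash
python3 w.py w6; python3 - <<'E'
from h import *
from cell import robot
im=robot.read_camera("scene"); cv2.imwrite("pics/s6.png",cv2.resize(im[190:310,220:380,::-1],None,fx=5,fy=5,interpolation=cv2.INTER_CUBIC))
s=robot.observe(); print(tomove(s,(.589,-.048,.1)).round(4),s["contact_force"],s["torque"])
E
```

```text
7.3 [ 0.5854 -0.0486  0.1169]
[[ 0.016 -0.008 -1.   ]
 [-0.02  -1.     0.007]
 [-1.     0.02  -0.017]]
cam [ 0.656 -0.046  0.276]
(0.443, -0.191, 0.059) [[426.5 373.6]]
(0.589, -0.049, 0.062) [[271.  225.2]]
(0.422, -0.089, 0.026) [[310.2 367.2]]
[ 0.0173 -0.0009 -0.0031] [ 0.15821425 -0.49012507 -0.57779531] [0.09242783 0.00643577 0.01423922]
```

View pics/s6.png

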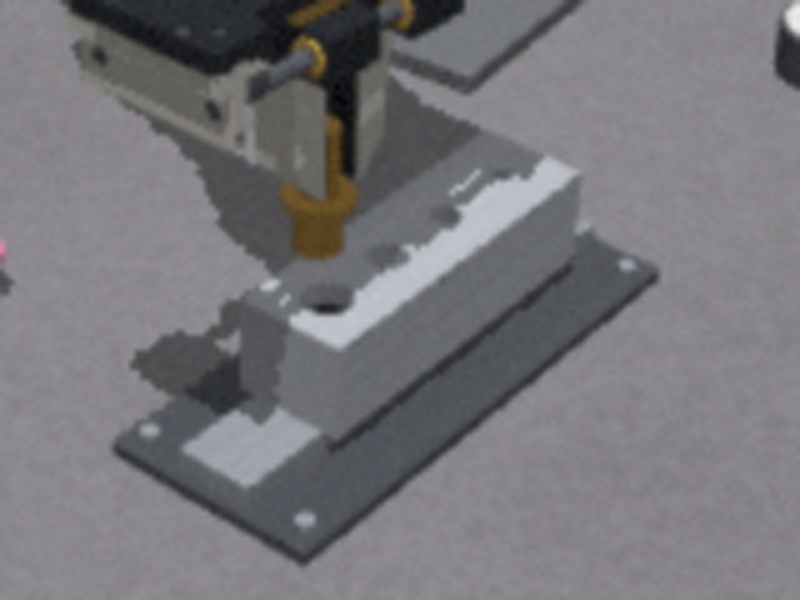

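Request:
play_rows --moves '[[[0.004,-0.0005,-0.002,0,-1],[0.004,-0.0005,-0.001,0,-1],[0.004,0,0,0,-1],[0.004,0,0,0,-1],[0,0,0,0,-1],[0,0,0,0,-1],[0,0,0,0,-1],[0,0,0,0,-1],[0,0,0,0,-1],[0,0,0,0,-1]]]'

```text
time: 8.4
tool_pos: [0.5898, -0.0479, 0.1011]
tool_rot: [2.334, 1.543, -0.815]
contact_force: [0.7, 0.2, -0.8]
opening: 0.0152
```

```bash
cat > st.py <<'E'
from h import *
from cell import robot
s=robot.observe(); print(s["time"],s["tool_pos"].round(4),s["contact_force"].round(2),s["torque"].round(3),RT(s)[:,0].round(3))
R=RT(s); print("foot",(s["tool_pos"]+R@np.array([.0326,0,-.0003])).round(4)); print(tomove(s,(.589,-.048,.09)).round(4),s["opening"])
E
python3 st.py;  python3 - <<'E'
from h import *
from cell import robot
im=robot.read_camera("scene"); cv2.imwrite("pics/s7.png",cv2.resize(im[190:310,220:380,::-1],None,fx=5,fy=5,interpolation=cv2.INTER_CUBIC))
E
```

```text
8.4 [ 0.5898 -0.0479  0.1011] [ 0.69  0.23 -0.82] [ 0.04  -0.01  -0.015] [ 0.019 -0.02  -1.   ]
foot [ 0.5907 -0.0486  0.0685]
[ 0.0111 -0.0001  0.001 ] 0.01515967204648381
```

View pics/s7.png

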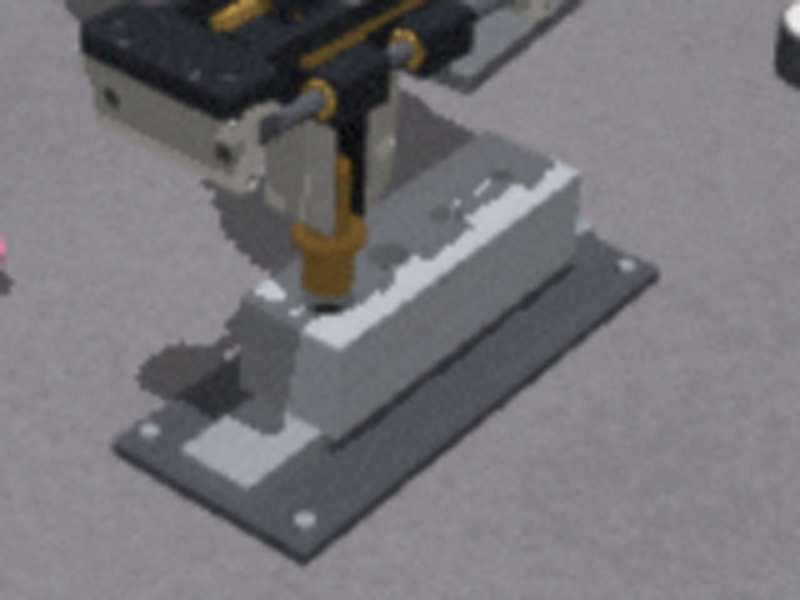

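Request:
play_rows --moves '[[[0.002,0,0.001,0,-1],[0.002,0,0,0,-1],[0.0015,0,0,0,-1],[0.001,0,0,0,-1],[0.001,0,0,0,-1],[0.001,0,0,0,-1],[0.001,0,0,0,-1],[0,0,0,0,-1],[0,0,0,0,-1],[0,0,0,0,-1]]]'

```text
time: 9.45
tool_pos: [0.5891, -0.0478, 0.0907]
tool_rot: [2.351, 1.543, -0.798]
contact_force: [0.3, -0.3, -1.2]
opening: 0.015
```

```bash
python3 st.py
```

```text
9.45 [ 0.5891 -0.0478  0.0907] [ 0.28 -0.27 -1.18] [ 0.066 -0.042  0.024] [ 0.02 -0.02 -1.  ]
foot [ 0.59   -0.0485  0.0581]
[0.0007 0.0002 0.0001] 0.015034175773722213
```

Request:
play_rows --moves '[[[0.0015,0,0,0,-1],[0.0015,0,0,0,-1],[0.0015,0,0,0,-1],[0.0015,0,0,0,-1],[0.001,0,0,0,-1],[0.001,0,0,0,-1],[0.001,0,0,0,-1],[0,0,0,0,-1],[0,0,0,0,-1],[0,0,0,0,-1]]]'

```text
time: 10.45
tool_pos: [0.5895, -0.0478, 0.0838]
tool_rot: [2.391, 1.541, -0.758]
contact_force: [-0.1, 0.5, 0.8]
opening: 0.0153
```

```bash
python3 st.py
```

```text
10.45 [ 0.5895 -0.0478  0.0838] [-0.07  0.48  0.85] [0.213 0.116 0.013] [ 0.021 -0.02  -1.   ]
foot [ 0.5905 -0.0485  0.0512]
[-0.0062  0.0003  0.0003] 0.015308521018168045
```

Request:
play_rows --moves '[[[0.0015,0,0,0,-1],[0.0015,0,0,0,-1],[0.0015,0,0,0,-1],[0.0015,0,0,0,-1],[0.0015,0,0,0,-1],[0.0015,0,0,0,-1],[0,0,0,0,-1],[0,0,0,0,-1],[0,0,0,0,-1],[0,0,0,0,-1]]]'

```text
time: 11.45
tool_pos: [0.5897, -0.0478, 0.0797]
tool_rot: [2.42, 1.54, -0.728]
contact_force: [-1.9, 1.1, 2.7]
opening: 0.0147
```

```bash
python3 st.py
```

```text
11.45 [ 0.5897 -0.0478  0.0797] [-1.88  1.06  2.69] [ 0.222  0.347 -0.008] [ 0.023 -0.021 -1.   ]
foot [ 0.5907 -0.0484  0.0471]
[-0.0103  0.0004  0.0004] 0.014723659939576349
```

Request:
play_rows --moves '[[[0.002,0,0.0005,0,-1],[0.002,0,0.0003,0,-1],[0.002,0,0,0,-1],[0.002,0,0,0,-1],[0.002,0,0,0,-1],[0.002,0,0,0,-1],[0.002,0,0,0,-1],[0.002,0,0,0,-1],[0.002,0,0,0,-1],[0.002,0,0,0,-1]]]'

```text
time: 12.45
tool_pos: [0.5902, -0.0478, 0.0723]
tool_rot: [2.51, 1.533, -0.638]
contact_force: [-6.3, 2.0, 16.4]
opening: 0.015
```

```bash
python3 st.py
```

```text
12.45 [ 0.5902 -0.0478  0.0723] [-6.32  2.03 16.36] [0.476 1.315 0.018] [ 0.03  -0.022 -0.999]
foot [ 0.5914 -0.0486  0.0398]
[-0.0177  0.0005  0.0006] 0.014996168063625493
```

Request:
play_rows --moves '[[[0.002,0,0.0007,0,-1],[0.002,0,0.0005,0,-1],[0.0025,0,0,0,-1],[0.0025,0,0,0,-1],[0.0025,0,0,0,-1],[0.0025,0,0,0,-1],[0.0025,0,0,0,-1],[0.0025,0,0,0,-1],[0.0025,0,0,0,-1],[0.0025,0,0,0,-1]]]'

```text
time: 13.45
tool_pos: [0.5903, -0.0479, 0.0723]
tool_rot: [2.606, 1.522, -0.541]
contact_force: [-9.0, 1.6, 20.9]
opening: 0.0151
```

```bash
python3 st.py; python3 - <<'E'
from h import *
from cell import robot
im=robot.read_camera("scene"); cv2.imwrite("pics/s8.png",cv2.resize(im[190:310,220:380,::-1],None,fx=5,fy=5,interpolation=cv2.INTER_CUBIC))
E
```

```text
13.45 [ 0.5903 -0.0479  0.0723] [-9.03  1.59 20.94] [ 0.565  1.697 -0.034] [ 0.042 -0.025 -0.999]
foot [ 0.5919 -0.0487  0.0397]
[-0.0177  0.0006  0.0005] 0.015054472314369937
```

View pics/s8.png

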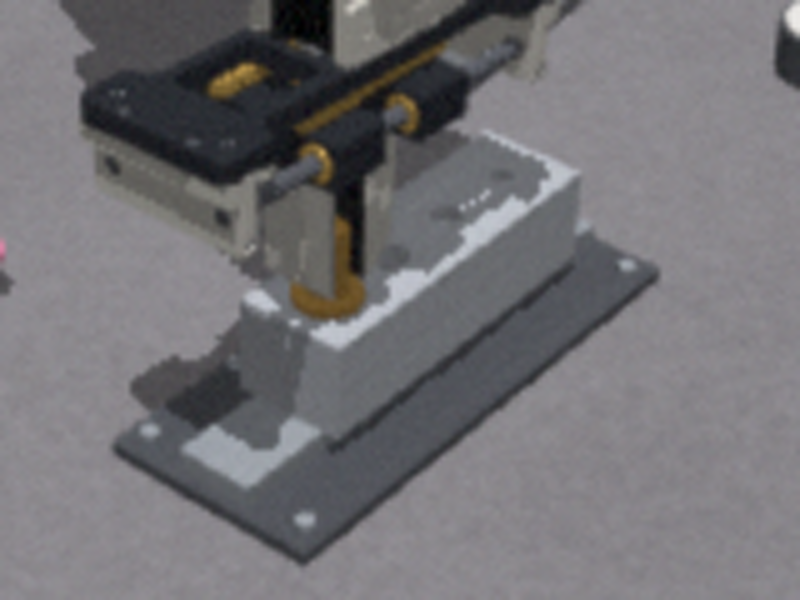

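Request:
play_rows --moves '[[[0,0,0,0,-1],[0,0,0,0,-1],[0,0,0,0,-0.8],[0,0,0,0,-0.6],[0,0,0,0,-0.2],[0,0,0,0,0],[0,0,0,0,0],[-0.005,0,0,0,0],[-0.01,0,0,0,0],[-0.01,0,0,0,0]]]'

```text
time: 14.5
tool_pos: [0.5888, -0.0477, 0.097]
tool_rot: [2.58, 1.523, -0.567]
contact_force: [0.8, -0.6, 1.1]
opening: 0.0468
```

```bash
python3 st.py; python3 - <<'E'
from h import *
from cell import robot
im=robot.read_camera("scene"); cv2.imwrite("pics/s9.png",cv2.resize(im[190:310,220:380,::-1],None,fx=5,fy=5,interpolation=cv2.INTER_CUBIC))
E
```

```text
14.5 [ 0.5888 -0.0477  0.097 ] [ 0.75 -0.56  1.08] [-0.006  0.042 -0.028] [ 0.04  -0.026 -0.999]
foot [ 0.5904 -0.0486  0.0644]
[0.007  0.0001 0.0001] 0.046757139376466125
```

View pics/s9.png

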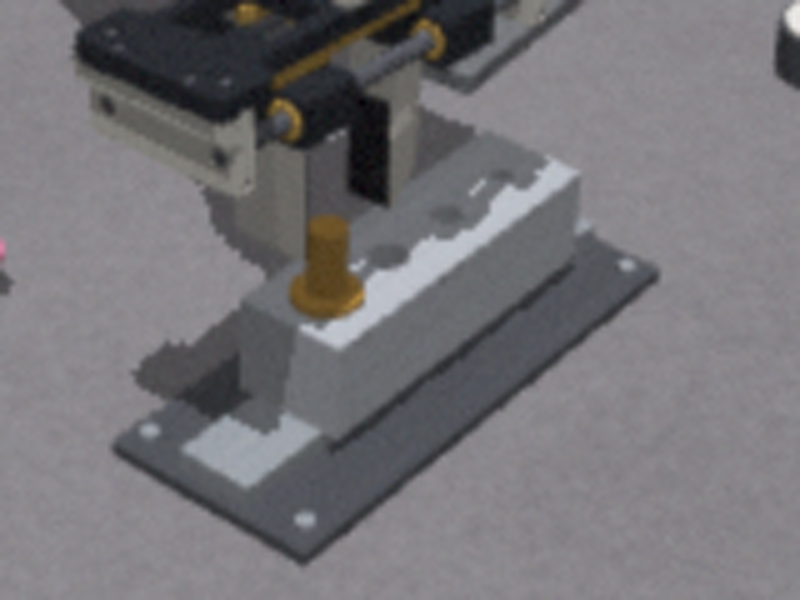

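Request:
play_rows --moves '[[[-0.015,0,0,0,0],[-0.015,0,0,0,-1],[0,0,0,0,-1],[0,0,0,0,-1],[0,0,0,0,-1],[0,0,0,0,-1],[0.01,0,0,0,-1],[0.005,0,0,0,-1],[0,0,0,0,-1],[0,0,0,0,-1]]]'

```text
time: 15.55
tool_pos: [0.5885, -0.0473, 0.1131]
tool_rot: [2.595, 1.521, -0.551]
contact_force: [0.3, 0.4, 0.4]
opening: 0.0006
```

```bash
python3 st.py
```

```text
15.55 [ 0.5885 -0.0473  0.1131] [0.34 0.36 0.37] [0.035 0.08  0.027] [ 0.042 -0.026 -0.999]
foot [ 0.5902 -0.0482  0.0806]
[0.0231 0.0001 0.0005] 0.0006169328263209494
```

Request:
play_rows --moves '[[[0.004,0,0,0,-1],[0.004,0,0,0,-1],[0.003,0,0,0,-1],[0.002,0,0,0,-1],[0.0015,0,0,0,-1],[0.0015,0,0,0,-1],[0.0015,0,0,0,-1],[0.0015,0,0,0,-1],[0.0015,0,0,0,-1],[0.0015,0,0,0,-1]]]'

```text
time: 16.55
tool_pos: [0.59, -0.0479, 0.0964]
tool_rot: [2.614, 1.517, -0.532]
contact_force: [-5.0, 0.9, 10.3]
opening: 0.0004
```

```bash
python3 st.py
```

```text
16.55 [ 0.59   -0.0479  0.0964] [-4.99  0.9  10.34] [ 0.094  0.848 -0.011] [ 0.046 -0.027 -0.999]
foot [ 0.5918 -0.0488  0.0638]
[ 0.0063 -0.0001  0.0013] 0.0003924121995963702
```

Request:
play_rows --moves '[[[0.0025,0,0.0005,0,-1],[0.0025,0,0.0005,0,-1],[0.0025,0,0,0,-1],[0.0025,0,0,0,-1],[0,0,0,0,-1],[-0.004,0,0,0,-1],[-0.01,0,0,0,-1],[-0.02,0,0,0,-1],[-0.02,0,0,0,-1],[-0.02,0,0,0,-1]]]'

```text
time: 17.55
tool_pos: [0.5849, -0.0455, 0.1725]
tool_rot: [2.627, 1.514, -0.518]
contact_force: [-0.6, 0.4, 0.4]
opening: 0.0001
```

Request:
play_rows --moves '[[[-0.01,0.01,0.02,0,-1],[0,0.01,0.03,0,-1],[0,0.01,0.03,0,-1],[0,0.01,0.03,0,-1],[0,0,0,0,-1],[0,0,0,0,-1],[0,0,0,0,-1],[0,0,0,0,-1],[0,0,0,0,-1],[0,0,0,0,-1]]]'

```text
time: 18.55
tool_pos: [0.477, -0.0859, 0.1851]
tool_rot: [2.684, 1.5, -0.459]
contact_force: [-0.2, 0.5, 0.5]
opening: 0.0005
```

```bash
python3 st.py; python3 w.py w10; python3 - <<'E'
from h import *
from cell import robot
im=robot.read_camera("scene"); cv2.imwrite("pics/s10.png",cv2.resize(im[200:300,230:360,::-1],None,fx=6,fy=6,interpolation=cv2.INTER_CUBIC)); cv2.imwrite("pics/s10f.png",im[:,:,::-1])
im=robot.read_camera("top"); cv2.imwrite("pics/t10.png",im[:,:,::-1])
K,V=cal("scene")
# expected outlines if home
a=np.linspace(0,2*np.pi,120)
for z,r in((.096,.008),(.066,.015),(.062,.015)):
    q=proj(K,V,np.c_[.5895+r*np.cos(a),-.0485+r*np.sin(a),0*a+z]); print(z,((q.min(0)-[230,200])*6).round(),((q.max(0)-[230,200])*6).round())
E
```

```text
18.55 [ 0.477  -0.0859  0.1851] [-0.23  0.54  0.51] [ 0.052  0.046 -0.002] [ 0.064 -0.031 -0.997]
foot [ 0.4793 -0.0869  0.1526]
[ 0.1008 -0.0411 -0.1057] 0.0004625361373903168
18.55 [ 0.477  -0.0859  0.1851]
[[ 0.064 -0.003 -0.998]
 [-0.031 -1.     0.001]
 [-0.997  0.031 -0.064]]
cam [ 0.54  -0.081  0.347]
(0.443, -0.191, 0.059) [[368.  243.8]]
(0.589, -0.049, 0.062) [[227.6  95.8]]
(0.422, -0.089, 0.026) [[270.6 253. ]]
0.096 [303. 196.] [353. 225.]
0.066 [281. 258.] [373. 314.]
0.062 [281. 268.] [373. 324.]
```

View pics/s10.png

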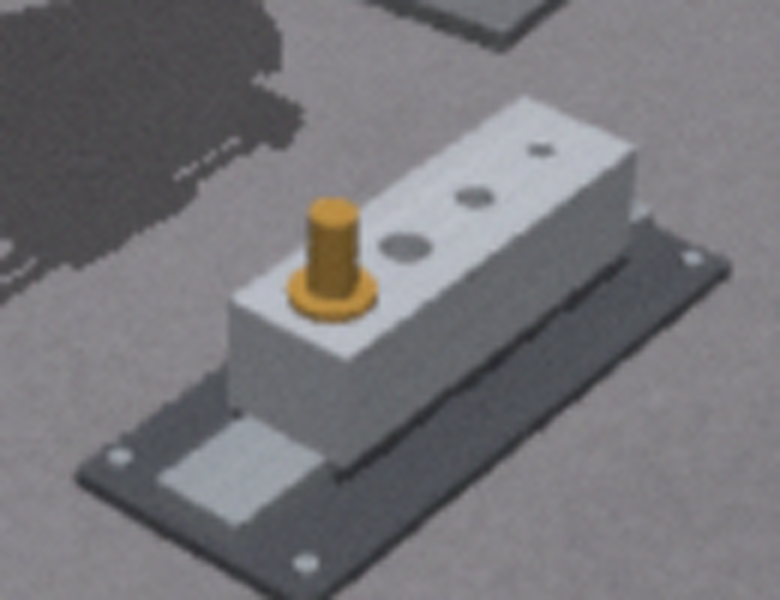

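View pics/t10.png

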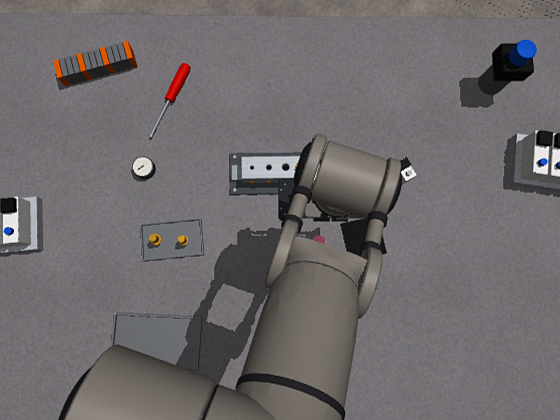

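View pics/s10f.png

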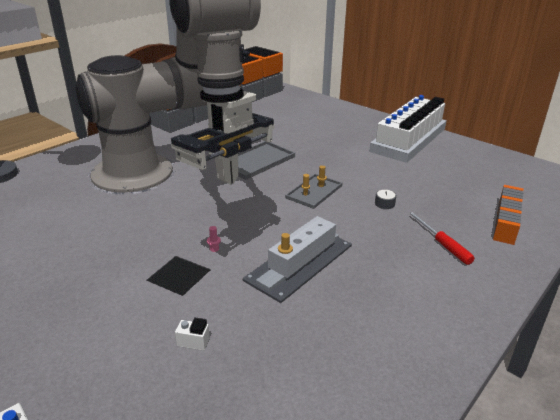

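The close crop shows the plug upright, with the flange at columns 288-378 and rows 262-321. That fits the seated outline I projected (columns 281-373, rows 258-324). The valve, pink plug, spares, gauge and screwdriver have not moved.

```bash
python3 -c "
from cell import robot
print(robot.hand_in())"
```

```text
the job is handed in; nothing more can be done
None
```

The brass plug from the mat is in the 20 mm port with its flange down on the block. I let go of it, backed the arm clear and handed the job in at about 18.7 s. No verdict was reported.

- **Which plug:** it was the 20 mm one. Its flange measured 29 x 28 px in the wrist picture, against about 29 x 28 expected for a 30 mm flange and 27 x 24 for a 26 mm one.
- **Finding the port:** I located the bore from the top and wrist cameras, which agreed to about 1 mm. The plug entered on the first descent without catching, so I did not have to search for the port.
- **Seating:** the plug stopped against something solid at the height expected for a seated flange (0.0723 m, expected 0.0726 m). I then pressed the stem top with closed fingers, and it met them at about 0.096 m, also as expected. The highest vertical force I read was about 21 N, but I only read it at the end of each call.
- **Last pictures:** the flange outline matched the projected seated outline to within about 1 mm, and the plug stood upright. The two spares, the pink look-alike, the valve, the gauge and the screwdriver looked unmoved.
- **What was off:** the tool's tilt drifted to about 2.8° during the final press. That gave up to about 9 N of sideways force on the block, well under the 40 N it holds.

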